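Fetch the immersion-oil dropper from the crowded bottle rack

TASK

The microscopist needs the immersion oil: take the small dropper bottle, the only one topped by a slim rubber teat, out of the crowded white rack, reaching in between its neighbours without bumping into them or the rack, and stand it upright in the empty round steel holder. Carry it upright, set it down on the holder's floor before letting go, and leave every other bottle in its place in the rack.

Things in the scene. Friction and masses are not known exactly. Their poses are not given: they have to be found in the camera images.
- dropper: Dropper bottle to fetch, loose in a rack cell. Rigid; 34 mm amber glass, straight from foot to 54 mm up, tapering to 18 at 62; black collar 20 mm wide from 62 to 70; slim black teat 12 mm wide up to 90 mm. 30 to 63 g. Hold it by the upper glass (about 47 mm up). Stands at rack x, y = (-45,-25) or (45,25) mm. Origin: centre of underside, z up; yaw means nothing.
- capped: Loose capped bottle in the rack, to be left there, at whichever of (-45,-25), (45,25) mm the dropper is not. Same glass body as the dropper but a flat black cap 33 mm wide, top 76 mm above its foot. The six clamped bottles look just like it. Origin: centre of underside, z up.
- rack: White bottle rack, fixed, 140 (x) by 200 (y) by 26 mm high, yawed up to 30 deg. Cells 37 mm wide, floor 8 mm up, in two rows x = -45, 45 with y = -75, -25, 25, 75, all full; six bottles clamped, tops 84 mm up. In a row bottles are 16 mm apart (no finger fits); the lane between rows is 56 mm, outside is free: close the fingers along rack x. Origin: centre of underside.
- holder: Empty round steel holder fixed to the bench: a shallow cup 66 mm across and 20 mm high with a round well 54 mm wide (wall 6 mm), its floor 5 mm above the bench. Origin at the centre of its underside, z up.
Things that resemble listed ones, but are neither listed nor needed, are in the scene too. Leave any purple look-alike of the holder alone.

How it is judged:
By the outcome, as a careful person would: the job done as asked, in the order asked, and still so for the second after the job is handed in, with the robot touching nothing.
It also fails if it takes over 37 s, if anything falls off the work surface, if the arm or the gripper's body presses on something with over 40 N, if the wrist force passes 120 N, or if a joint passes its speed limit or range.

ROBOT

A 7-joint arm with a two-finger parallel gripper is mounted at the origin on the work surface. World frame = base frame: x ahead of the robot, y to its left, z up, the work surface at z = 0. Lengths are in m, angles in rad, forces in N, time in s.
With the tool pointing down it reaches from about 0.425 to 0.925 m from the base axis. Payload 6.8 kg.
Tool frame: the origin (TCP) lies on the mounting face of the last link; the fingertips stand 173 mm ahead of it and the grasp point (between the pads) lies 155 mm ahead of it; z points along the fingers, y is the line along which they close (so a half turn about z gives the same grasp; the last joint's range is limited). The gripper opens to 85 mm and grips with 20 to 120 N. Pads are 22 mm wide; open, the fingers measure 114 mm over their backs; the gripper's body (76 mm by 85 mm) begins 54 mm behind the grasp point. The pads swing forward as they close: fully open they stand 13 mm farther back than shut.
Start: joints at [-1.233, 0.477, 0.022, 1.555, -0.011, 1.109, -0.083], TCP at [0.291, 0.609, 0.405] pointing down, gripper open.
Joint ranges: [-2.96, 2.96], [-0.34, 2.1], [-1.41, 1.46], [0.24, 2.44], [-1.37, 4.51], [0.17, 1.92], [-2.96, 2.96]. Speed limits (rad/s): [2.39, 2.39, 3.14, 3.14, 3.14, 3.14, 3.14].

INTERFACE

Orientations are given as a unit quaternion [w, x, y, z].
In Python, from station import bot gives the robot as it stands. The module is installed in compiled form; this text tells all that it offers.
- The arm moves only by the shell command python3 -m pendant 'ROWS' [FORCE]. ROWS is JSON, a list of rows, each a list of 5 numbers: the finger opening in m, from 0 to 0.0854, then the shift along the tool's x, y, z in m, then the turn about the tool's z in degrees. In form: [[jaw, x, y, z, yaw], ...]. A call has 1 to 12 rows; each row shifts and turns the commanded pose from where the row before left it, along the tool's axes as they then stand; what a row does not reach is not made up. A row lasts 1/12 s, in which the tool goes at most 41.7 mm and 7.16 degrees, less where a joint would pass 70% of its speed; a pose out of reach is approached as far as the arm can. A call with a gripper value outside its range is refused whole. The fingers move at their own pace and stop on an object; FORCE is the grip in N (left out, the last holds). Time passes only in rows, so rows that do not move let the fingers close. It gives the time, the measured TCP pose, the force, the opening and the grip force at its end, in the units of the state.
- bot.get_obs(): the state, without advancing time (a new reading comes with each control period).
- bot.read_camera(name): name is "scene" or "top" or "wrist"; returns (picture, depth): 384x512x3 uint8, blue, green, red; 384x512 float32, m along the optical axis (not along the pixel's ray), 0 where there is no reading.
- bot.camera_model(name): a dict with "intrinsics" (3x3 intrinsics, pixels), "R" (3x3) and "t" (3): a world point X has camera coordinates R X + t. Camera axes: x right, y down, z forward; pixel columns grow to the right and rows downward; lengths in m; the calibration is good to about 2 mm. A picture is of the moment at which its call begins: read the wrist's pose just before it. camera_model takes no time and is no camera call; for the wrist camera it gives the pose at the moment of the call.
- bot.hand_in(): hands the job in; it is judged then, once.
Trained networks look in the newest picture that a camera, given by its name, has taken for a name from the list of things; names that differ only in an ending like _2 or _b are one class to them, and where a whole thing is asked for, a point or a joint stands for the part that bears it (a point fixed in the world has none). Each returns a list of dicts, best first, with "score" (0 to 1); they miss things now and then, are a little off and sometimes report something else, mostly with a low value. They report only what shows in the picture. A call takes as long as a camera call. They do not tell look-alikes from the thing itself.
- bot.boxes_of(name, camera): "at" ([column, row] in pixels, amid what is visible of it).
- bot.trace(name, camera): "mask" (384x512 bool, what is visible of it) and "at" ([column, row] in pixels, amid what is visible of it).
- bot.pinpoint(name, camera): "at" ([column, row] in pixels: a listed point, or the origin of a listed thing).
The state is a dict: "t": time; "q": joint angles; "joint_vel": joint speeds; "joint_torque": joint torques, N m; "eef_pos": TCP position; "tool_rot": TCP orientation; "contact_force": force on the tool from outside, world axes, zero at the start; "torque": the same for the moment, N m; "gripper_width": opening from 0.0 (shut) to 1.0 (fully open); "grasp_force": force on a finger pad.
Only numpy, scipy, OpenCV 4.12 (cv2) and the standard library are available. Lean on these libraries where they do the work, as an engineer would, in place of code of your own. Each camera call takes 0.05 s, during which the arm holds its last target. There are 200 camera calls.

## Working session

There is one attempt and no reset: what is moved stays moved. The work goes in short steps, Python scripts to look and compute and a shell command to move; the robot and the scene stay as the last step left them, time stands still between calls to the robot, and variables do not carry over. Pictures are saved under pics/ and viewed, at most 10 in all, crops included, and the job is handed in when it is done.

```bash
mkdir -p pics
cat > h.py <<'E'
import numpy as np, cv2
from station import bot
def world(cam,px,z=None,depth=None,m=None):
    m=m or bot.camera_model(cam); K,R,t=[np.array(m[k]) for k in("intrinsics","R","t")]
    r=np.linalg.inv(K)@[px[0],px[1],1.]
    if depth is not None: return R.T@(r*depth-t)
    c=-R.T@t; d=R.T@r
    return c+d*(z-c[2])/d[2]
def cloud(cam,dep,m=None):
    m=m or bot.camera_model(cam); K,R,t=[np.array(m[k]) for k in("intrinsics","R","t")]
    v,u=np.mgrid[:384,:512]
    r=np.stack([u,v,np.ones_like(u)],-1)@np.linalg.inv(K).T*dep[...,None]
    return (r-t)@R
E
python3 - <<'E'
from h import *
o=bot.get_obs(); print(o['t'],o['eef_pos'],o['tool_rot'],o['gripper_width'])
ims=[]
for c in("top","scene"):
    im,d=bot.read_camera(c); ims.append(im); np.save(f'{c}.npy',d); cv2.imwrite(f'{c}.png',im)
    for n in("dropper","capped","rack","holder"):
        for b in bot.pinpoint(n,c)[:3]:
            print(c,n,np.round(b['at']),round(b['score'],2),np.round(world(c,b['at'],z=0.008 if n in('dropper','capped') else 0),3))
cv2.imwrite('pics/a.png',cv2.resize(ims[0],(800,600))); cv2.imwrite('pics/b.png',cv2.resize(ims[1],(800,600)))
print(bot.get_obs()['t'])
E
```

```text
0.0 [0.29090349 0.60879104 0.40375276] [-1.38866486e-04  2.21048527e-01  9.75262402e-01 -8.81227606e-04] 1.0007504166699286
top dropper [165. 206.] 0.62 [0.498 0.201 0.008]
top capped [140. 172.] 0.55 [0.574 0.262 0.008]
top rack [152. 190.] 0.71 [0.533 0.235 0.   ]
top holder [329. 199.] 0.94 [ 0.52  -0.167  0.   ]
top holder [375. 192.] 0.76 [ 0.54  -0.271  0.   ]
scene dropper [343. 254.] 0.83 [0.494 0.195 0.008]
scene capped [332. 297.] 0.85 [0.572 0.261 0.008]
scene rack [335. 279.] 0.8 [0.538 0.23  0.   ]
scene holder [218. 134.] 0.95 [ 0.532 -0.277  0.   ]
scene holder [242. 161.] 0.56 [ 0.529 -0.154  0.   ]
0.5
```

View pics/a.png

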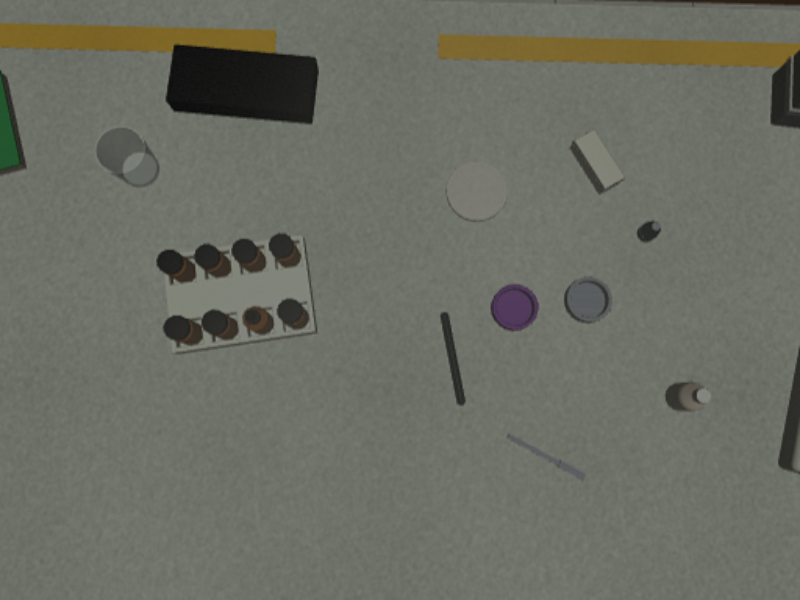

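View pics/b.png

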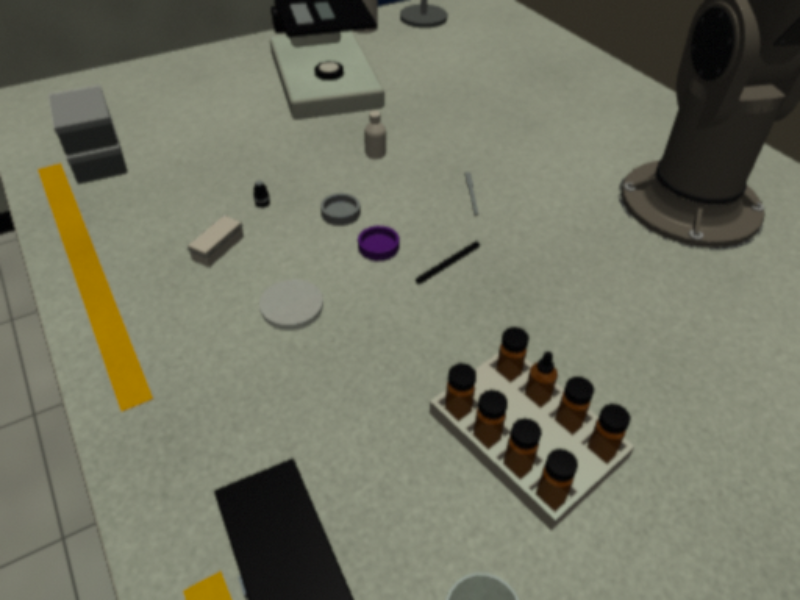

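The top view (800x600) shows the rack around (240,293), with the teat bottle at (258,318), in the row nearer the robot and second from the right. The steel holder is at (588,300) and its purple look-alike at (515,307). The scene view agrees, with the teat at (545,365). Next I'll measure the rack yaw and refine the positions.

Run:
```python
from h import *
T={}
for c in("top","scene"):
    d=np.load(c+'.npy'); P=cloud(c,d); im=cv2.imread(c+'.png')
    V=(d>0)&(np.hypot(P[...,0]-.535,P[...,1]-.232)<.16)
    hsv=cv2.cvtColor(im,cv2.COLOR_BGR2HSV)
    M=V&(P[...,2]>.015)&(P[...,2]<.095)
    if c=='top':
        W=V&(P[...,2]>.018)&(P[...,2]<.034)
        r=cv2.minAreaRect(P[W][:,:2].astype(np.float32)*1000); print('rect',r)
    z=P[V][:,2]; print(c,'ztop',np.percentile(z,[5,50,99,100]).round(4))
    # cap tops
    H=V&(P[...,2]>.072)
    n,l,s,ce=cv2.connectedComponentsWithStats(H.astype(np.uint8))
    for i in range(1,n):
        q=P[l==i]; 
        if len(q)>8: print(' top',len(q),np.round((q.min(0)+q.max(0))/2,4),q[:,2].max().round(4))
    for hx,hy in((.536,-.274),(.525,-.16)):
        N=(d>0)&(np.hypot(P[...,0]-hx,P[...,1]-hy)<.045)&(P[...,2]>.012)
        q=P[N]; print(' holder',len(q),cv2.minEnclosingCircle(q[:,:2].astype(np.float32)*1000), q[:,2].max().round(4)) if len(q)>5 else 0
m=bot.camera_model('wrist'); print(np.array(m['R']).round(3).tolist(), np.array(m['t']).round(3)); print(m['intrinsics'])
```

```text
rect ((535.2471923828125, 228.52606201171875), (140.9140625, 201.1182403564453), 9.726853370666504)
top ztop [-0.0038  0.0004  0.0847  0.0993]
 top 203 [0.5914 0.1619 0.0798] 0.0869
 top 202 [0.5833 0.2112 0.0797] 0.0869
 top 209 [0.5752 0.2605 0.08  ] 0.0877
 top 210 [0.5667 0.3097 0.0796] 0.0872
 top 206 [0.5033 0.1466 0.0803] 0.0876
 top 211 [0.4857 0.2453 0.0794] 0.0865
 top 71 [0.4955 0.1955 0.0863] 0.0993
 top 217 [0.4781 0.2937 0.0797] 0.0869
 holder 266 ((537.506103515625, -270.01165771484375), 33.08148956298828) 0.0235
 holder 248 ((524.6375732421875, -163.85842895507812), 33.00511169433594) 0.0243
scene ztop [-0.0017  0.0014  0.0851  0.1008]
 top 237 [0.505  0.1488 0.0797] 0.0872
 top 116 [0.4969 0.1984 0.0865] 0.1008
 top 264 [0.5934 0.1643 0.0792] 0.0863
 top 275 [0.4872 0.2481 0.0792] 0.0861
 top 284 [0.5848 0.2136 0.0794] 0.0865
 top 307 [0.4794 0.2962 0.0794] 0.0865
 top 319 [0.5764 0.2627 0.0792] 0.0863
 top 349 [0.5678 0.3118 0.0793] 0.0865
 holder 196 ((538.3095703125, -267.48333740234375), 34.717227935791016) 0.0224
 holder 216 ((524.8942260742188, -161.83587646484375), 34.85691452026367) 0.0219
[[0.433, 0.901, -0.0], [0.871, -0.418, 0.259], [0.233, -0.112, -0.966]] [-0.676 -0.033  0.378]
[[271.83965883   0.         257.83124302]
 [  0.         271.83965883 195.80563629]
 [  0.           0.           1.        ]]
```

```bash
python3 -m pendant '[[0.07,-0.015,-0.012,0,0],[0.07,-0.0315,-0.0247,0.007,0],[0.07,-0.0315,-0.0247,0.008,0],[0.07,-0.0315,-0.0247,0.008,0],[0.07,-0.0315,-0.0247,0.008,0],[0.07,-0.0315,-0.0247,0.008,0],[0.07,-0.0315,-0.0247,0.009,0],[0.07,-0.0315,-0.0247,0.009,0],[0.07,-0.0315,-0.0247,0.009,0],[0.07,-0.0315,-0.0247,0.009,0],[0.07,-0.0315,-0.0247,0.008,0],[0.07,-0.0315,-0.0246,0,0]]'
python3 -m pendant '[[0.07,0,0,0,6.8],[0.07,0,0,0,6.8],[0.07,0,0,0,6.8],[0.07,0,0,0,6.8],[0.07,0,0,0,6.8],[0.07,0,0,0,6.8],[0.07,0,0,0,6.8],[0.07,0,0,0,7],[0.07,0,0,0,0],[0.07,0,0,0,0]]'
cat > look.py <<'E'
from h import *
import sys
from scipy.spatial.transform import Rotation as Ro
m=bot.camera_model('wrist'); o=bot.get_obs()
im,d=bot.read_camera('wrist'); cv2.imwrite(sys.argv[1],cv2.resize(im,(800,600))); P=cloud('wrist',d,m)
q=np.array(o['tool_rot']); R=Ro.from_quat(q[[1,2,3,0]]).as_matrix()
print(o['t'],np.round(o['eef_pos'],4),'ydir',np.degrees(np.arctan2(R[1,1],R[0,1])).round(2),'z',R[:,2].round(4),'w',o['gripper_width'],'F',np.round(o['contact_force'],1),o['grasp_force'])
def tool(p): return R.T@(np.array(p)-o['eef_pos'])
E
cat > l1.py <<'E'
from look import *
V=(d>0)&(P[...,2]>.065)&(P[...,2]<.105)&(np.hypot(P[...,0]-.535,P[...,1]-.228)<.14)
n,l,s,ce=cv2.connectedComponentsWithStats(V.astype(np.uint8))
for i in range(1,n):
    k=P[l==i]
    if len(k)<40: continue
    h=k[k[:,2]>k[:,2].max()-.006] 
    c,r=cv2.minEnclosingCircle(h[:,:2].astype(np.float32)); p=np.array([*c,h[:,2].max()])
    print(len(k),len(h),p.round(4),round(r,4),'tool',tool(p).round(4))
for b in bot.pinpoint('dropper','wrist')[:2]: p=world('wrist',b['at'],z=.008,m=m); print('net',b['score'],p.round(4),tool(p).round(4))
E
python3 l1.py pics/c.png
```

```text
t: 1.5
eef_pos: [0.4949, 0.1953, 0.3205]
tool_rot: [-0.001, 0.221, 0.975, -0.001]
contact_force: [0.3, 0.4, -0.4]
gripper_width: 0.815
grasp_force: 0.0
t: 2.33
eef_pos: [0.4949, 0.1975, 0.3218]
tool_rot: [0.0, 0.642, 0.766, 0.0]
contact_force: [-0.3, -1.2, 0.0]
gripper_width: 0.819
grasp_force: 0.0
2.3333 [0.4949 0.1975 0.3218] ydir 10.08 z [ 3.e-04 -0.e+00 -1.e+00] w 0.8191297232355991 F [-0.3 -1.2  0. ] 0.0
1817 1785 [0.4783 0.2962 0.0859] 0.0164 tool [0.1001 0.0009 0.2359]
2033 1829 [0.5667 0.3112 0.0864] 0.0168 tool [0.0994 0.0905 0.2354]
1479 1479 [0.4866 0.247  0.0857] 0.0165 tool [0.0502 0.0004 0.2361]
1660 1512 [0.575  0.2624 0.0857] 0.0168 tool [0.0499 0.0901 0.2361]
754 152 [0.4947 0.1974 0.0989] 0.0051 tool [-0.000e+00 -2.000e-04  2.229e-01]
1449 1290 [0.5835 0.2129 0.0857] 0.0168 tool [-0.0003  0.0899  0.2362]
1229 1082 [0.5032 0.1489 0.0856] 0.0166 tool [-0.0493 -0.0004  0.2362]
351 277 [0.5958 0.1715 0.0855] 0.0135 tool [-0.0432  0.0947  0.2363]
net 0.73 [0.4953 0.1943 0.008 ] [-3.200e-03 -3.000e-04  3.138e-01]
```

View pics/c.png

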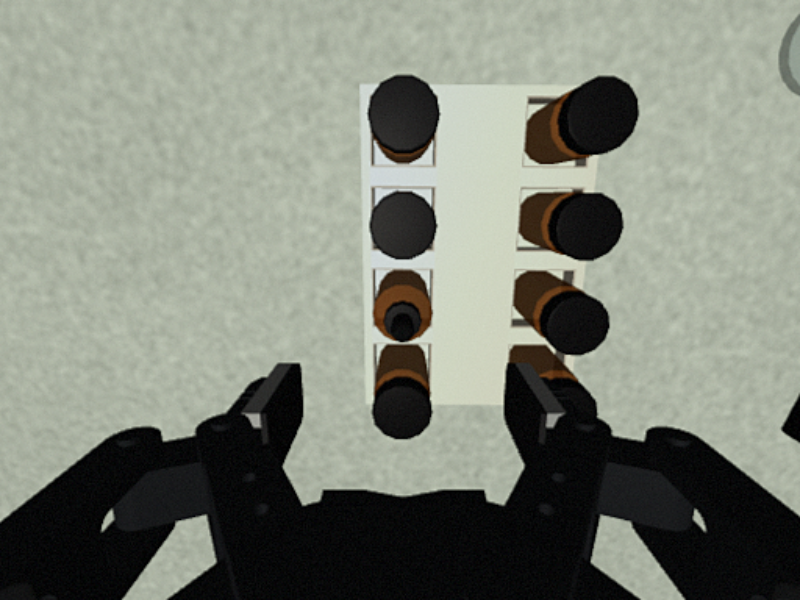

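The pads are centred on the teat at pixel (402,322), and the jaw line runs along rack x. Both side gaps are clear, so I'm descending.

```bash
python3 -m pendant '[[0.07,0,0,0.01,0],[0.07,0,0,0.018,0],[0.07,0,0,0.018,0],[0.07,0,0,0.018,0],[0.07,0,0,0.018,0],[0.07,0,0,0.012,0],[0.07,0,0,0.01,0],[0.07,0,0,0.007,0],[0.07,0,0,0,0],[0.07,0,0,0,0],[0.07,0,0,0,0]]' 30
python3 look.py pics/d.png
```

```text
t: 3.35
eef_pos: [0.4953, 0.1974, 0.2114]
tool_rot: [0.0, 0.644, 0.765, 0.001]
contact_force: [0.4, -0.2, -0.6]
gripper_width: 0.823
grasp_force: 0.0
3.35 [0.4953 0.1974 0.2114] ydir 9.86 z [ 1.2e-03  7.0e-04 -1.0e+00] w 0.8226182149957092 F [ 0.4 -0.2 -0.6] 0.0
```

View pics/d.png

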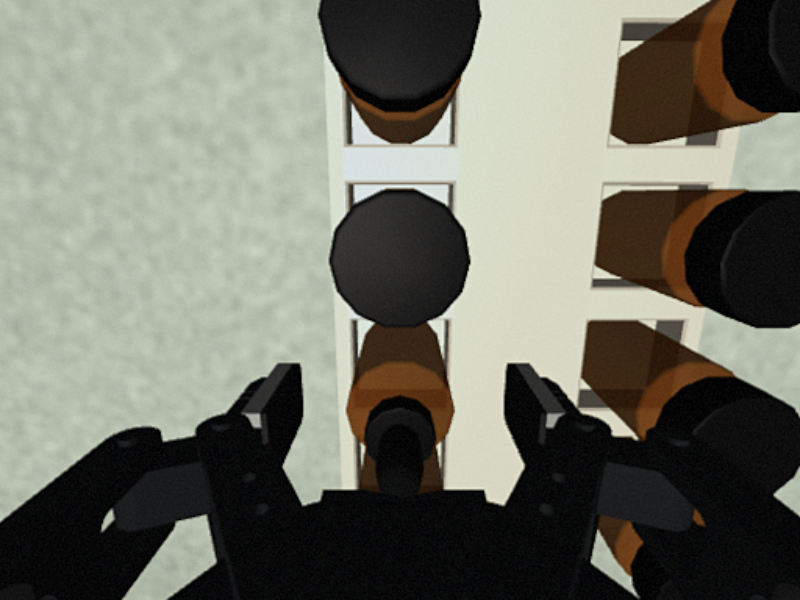

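The dropper (teat at 400,450) sits midway between the open pads and nothing is being touched. I'll go 3 mm lower and close.

```bash
python3 -m pendant '[[0.07,0,0,0.003,0],[0.05,0,0,0,0],[0.04,0,0,0,0],[0.03,0,0,0,0],[0.025,0,0,0,0],[0.025,0,0,0,0],[0.025,0,0,0,0],[0.025,0,0,0,0],[0.025,0,0,0,0]]' 30
```

```text
t: 4.15
eef_pos: [0.495, 0.1973, 0.208]
tool_rot: [-0.0, 0.644, 0.765, 0.0]
contact_force: [-1.2, 0.7, 6.1]
gripper_width: 0.388
grasp_force: 29.8
```

```bash
python3 -m pendant '[[0.025,0,0,-0.003,0],[0.025,0,0,-0.006,0],[0.025,0,0,-0.009,0],[0.025,0,0,-0.012,0],[0.025,0,0,-0.015,0],[0.025,0,0,-0.018,0],[0.025,0,0,-0.018,0],[0.025,0,0,-0.018,0],[0.025,0,0,-0.012,0],[0.025,0,0,-0.006,0],[0.025,0,0,0,0],[0.025,0,0,0,0]]'
python3 - <<'E'
from h import *
im,d=bot.read_camera('scene'); cv2.imwrite('pics/e.png',cv2.resize(im[120:360,200:512],(780,600)))
o=bot.get_obs(); print(o['t'],o['eef_pos'],o['gripper_width'],o['grasp_force'],o['contact_force'])
E
```

```text
t: 5.15
eef_pos: [0.4948, 0.1973, 0.325]
tool_rot: [0.0, 0.644, 0.765, 0.0]
contact_force: [-0.3, -0.1, -0.7]
gripper_width: 0.386
grasp_force: 29.9
5.2 [0.49458    0.19723496 0.32438472] 0.38084859643544916 29.858204426709563 [ 0.09404392  1.05568688 -1.10211714]
```

View pics/e.png

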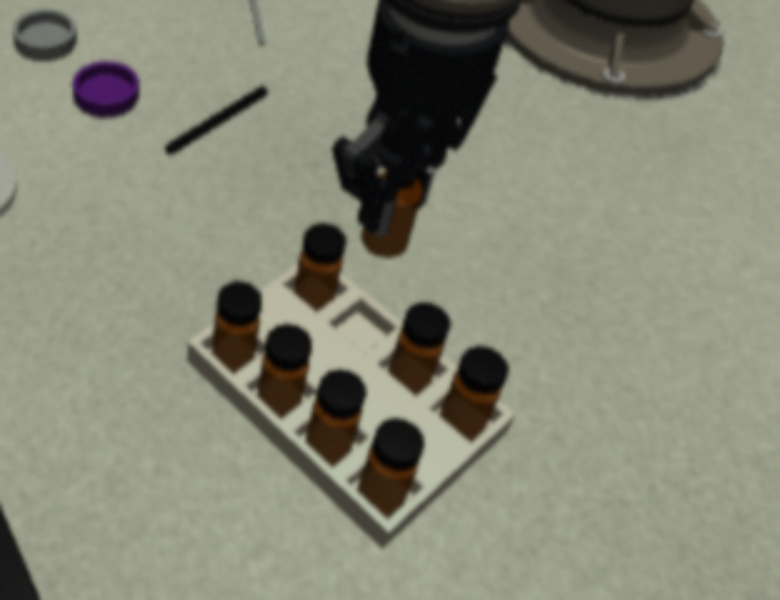

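The dropper is lifted upright, its cell at (360,330) is empty, and the seven other bottles are in place. I'm carrying it to the steel holder, the grey one at (45,35).

```bash
python3 -m pendant '[[0.025,-0.010,-0.001,0,0],[0.025,-0.02,-0.002,0,0],[0.025,-0.03,-0.003,0,0],[0.025,-0.036,-0.003,0,0],[0.025,-0.036,-0.003,0,0],[0.025,-0.036,-0.003,0,0],[0.025,-0.036,-0.003,0,0],[0.025,-0.036,-0.003,0,0],[0.025,-0.036,-0.003,0,0],[0.025,-0.036,-0.003,0,0],[0.025,-0.036,-0.003,0,0],[0.025,-0.036,-0.003,0,0]]'
python3 -m pendant '[[0.025,-0.03,-0.002,0,0],[0.025,-0.025,-0.001,0,0],[0.025,-0.015,0,0,0],[0.025,-0.010,0,0,0],[0.025,0,0,0,0],[0.025,0,0,0,0],[0.025,0,0,0,0]]'
cat > l2.py <<'E'
from look import *
print('holder top/scene in tool',tool([.538,-.269,0]).round(4))
N=(d>0)&(np.hypot(P[...,0]-.538,P[...,1]+.269)<.05)&(P[...,2]>.013)&(P[...,2]<.03)
q=P[N]; print(len(q))
if len(q)>20:
    c,r=cv2.minEnclosingCircle(q[:,:2].astype(np.float32)); print(c,r,'tool',tool([*c,0]).round(4))
E
python3 l2.py pics/f.png
```

```text
t: 6.2
eef_pos: [0.5272, -0.1892, 0.3238]
tool_rot: [-0.001, 0.644, 0.765, -0.001]
contact_force: [1.0, -0.2, -1.2]
gripper_width: 0.386
grasp_force: 29.9
t: 6.78
eef_pos: [0.5389, -0.2647, 0.3242]
tool_rot: [-0.001, 0.643, 0.766, 0.0]
contact_force: [-0.2, -0.9, 0.0]
gripper_width: 0.384
grasp_force: 29.9
6.7833 [ 0.5389 -0.2647  0.3242] ydir 9.94 z [-9.0e-04  1.2e-03 -1.0e+00] w 0.3842263319381175 F [-0.2 -0.9  0. ] 29.868645798414946
holder top/scene in tool [-0.0046 -0.0014  0.3242]
807
(0.5378169417381287, -0.26854392886161804) 0.032904963940382004 tool [-0.0041 -0.0015  0.3242]
```

View pics/f.png

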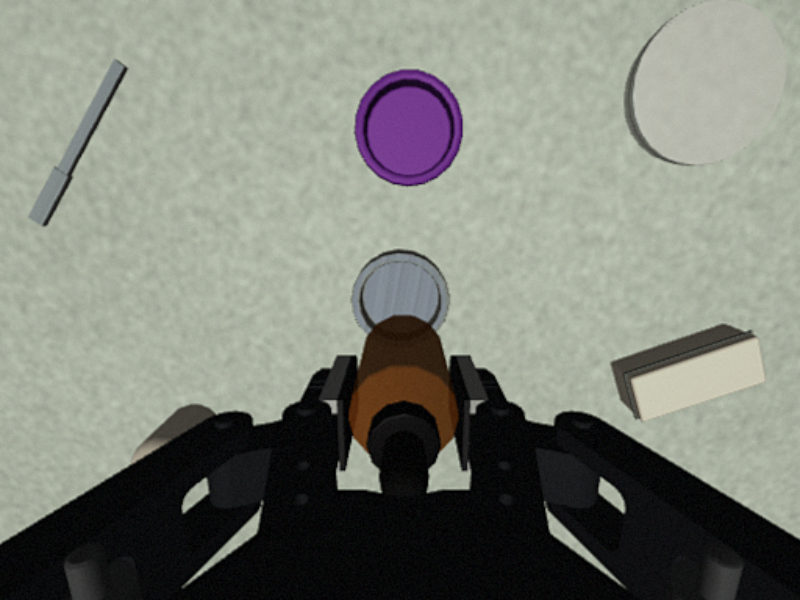

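The steel holder's rim (400,295) lies just under the upright bottle, and the purple one is at (408,127). I'll shift (-4, -1.5) mm and descend to just above the floor.

```bash
python3 -m pendant '[[0.025,-0.002,-0.001,0.006,0],[0.025,-0.002,-0.0005,0.012,0],[0.025,0,0,0.018,0],[0.025,0,0,0.018,0],[0.025,0,0,0.018,0],[0.025,0,0,0.014,0],[0.025,0,0,0.01,0],[0.025,0,0,0.008,0],[0.025,0,0,0.006,0],[0.025,0,0,0.003,0],[0.025,0,0,0,0],[0.025,0,0,0,0]]'
python3 l2.py pics/g.png
```

```text
t: 7.83
eef_pos: [0.5383, -0.2704, 0.2121]
tool_rot: [0.0, 0.644, 0.765, 0.0]
contact_force: [0.7, 0.1, -0.5]
gripper_width: 0.389
grasp_force: 29.9
7.8333 [ 0.5383 -0.2704  0.2121] ydir 9.86 z [ 7.e-04 -3.e-04 -1.e+00] w 0.3887464069759001 F [ 0.7  0.1 -0.5] 29.86858820077032
holder top/scene in tool [ 1.500e-03 -2.000e-04  2.121e-01]
1973
(0.5376717448234558, -0.2681376039981842) 0.03282402828335762 tool [ 0.0024 -0.0004  0.2121]
```

Now slow 1.5 mm steps while watching the force.

```bash
python3 -m pendant '[[0.025,0.002,0,0.001,0],[0.025,0,0,0.0015,0],[0.025,0,0,0.0015,0],[0.025,0,0,0.001,0],[0.025,0,0,0.001,0],[0.025,0,0,0,0],[0.025,0,0,0,0]]'
python3 -m pendant '[[0.025,0,0,0.0005,0],[0.025,0,0,0.0005,0],[0.025,0,0,0,0],[0.025,0,0,0,0]]'
```

```text
t: 8.47
eef_pos: [0.5377, -0.2683, 0.2056]
tool_rot: [-0.0, 0.644, 0.765, -0.0]
contact_force: [0.5, 0.8, -0.2]
gripper_width: 0.382
grasp_force: 29.9
t: 8.8
eef_pos: [0.5378, -0.2684, 0.205]
tool_rot: [0.0, 0.644, 0.765, 0.0]
contact_force: [-0.8, 0.6, 3.4]
gripper_width: 0.391
grasp_force: 30.2
```

```bash
python3 -m pendant '[[0.025,0,0,0.0005,0],[0.025,0,0,0,0],[0.025,0,0,0,0]]'; python3 look.py pics/h.png
```

```text
t: 9.05
eef_pos: [0.5378, -0.2685, 0.2049]
tool_rot: [0.0, 0.644, 0.765, 0.0]
contact_force: [-2.7, 0.9, 8.6]
gripper_width: 0.385
grasp_force: 30.7
9.05 [ 0.5378 -0.2685  0.2049] ydir 9.85 z [ 4.e-04  2.e-04 -1.e+00] w 0.38505418965847465 F [-2.7  0.9  8.6] 30.70047584362328
```

View pics/h.png

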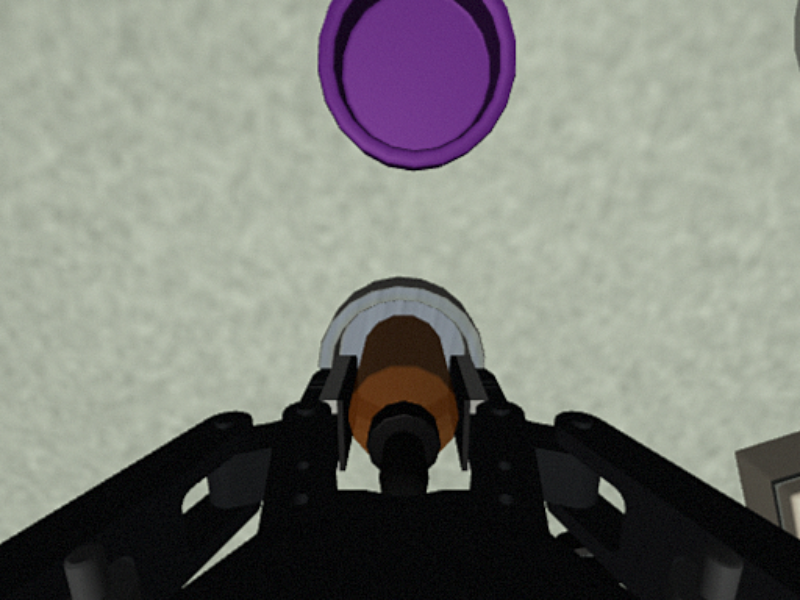

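The bottle stands on the holder floor with 8.6 N of support, centred in the well around (400,340). I'm releasing it and retracting.

```bash
python3 -m pendant '[[0.036,0,0,0,0],[0.04,0,0,0,0],[0.045,0,0,0,0],[0.055,0,0,0,0],[0.07,0,0,0,0],[0.07,0,0,0,0],[0.07,0,0,0,0],[0.07,0,0,0,0]]'
python3 -m pendant '[[0.07,0,0,-0.004,0],[0.07,0,0,-0.01,0],[0.07,0,0,-0.016,0],[0.07,0,0,-0.022,0],[0.07,0,0,-0.025,0],[0.07,0,0,-0.025,0],[0.07,0,0,-0.025,0],[0.07,0,0,-0.02,0],[0.07,0,0,-0.01,0],[0.07,0,0,0,0],[0.07,0,0,0,0]]'
python3 - <<'E'
from h import *
im,d=bot.read_camera('scene'); cv2.imwrite('pics/i.png',cv2.resize(im,(800,600)))
m=bot.camera_model('wrist'); im,d=bot.read_camera('wrist'); P=cloud('wrist',d,m)
near=(d>0)&(np.hypot(P[...,0]-.538,P[...,1]+.269)<.024)
for lo,hi in((.086,.1),(.066,.078),(.004,.03)):
    q=P[near&(P[...,2]>lo)&(P[...,2]<hi)]; print(len(q),((q.min(0)+q.max(0))/2).round(4) if len(q) else '', q[:,2].max() if len(q) else '')
o=bot.get_obs(); print(o['t'],o['eef_pos'],o['contact_force'])
E
```

```text
t: 9.77
eef_pos: [0.5377, -0.2682, 0.2041]
tool_rot: [-0.0, 0.644, 0.765, 0.0]
contact_force: [1.0, -0.1, 0.5]
gripper_width: 0.817
grasp_force: 0.0
t: 10.68
eef_pos: [0.5376, -0.2681, 0.3613]
tool_rot: [0.0, 0.644, 0.765, 0.0]
contact_force: [0.4, 0.9, -0.7]
gripper_width: 0.819
grasp_force: 0.0
128 [ 0.538  -0.2672  0.0907] 0.09549562461729463
196 [ 0.5378 -0.2669  0.0717] 0.07729805018146174
359 [ 0.5381 -0.2644  0.0168] 0.02965335216211675
10.7833 [ 0.53731249 -0.26786204  0.35982881] [ 0.19049899 -0.75524158 -1.04014927]
```

View pics/i.png

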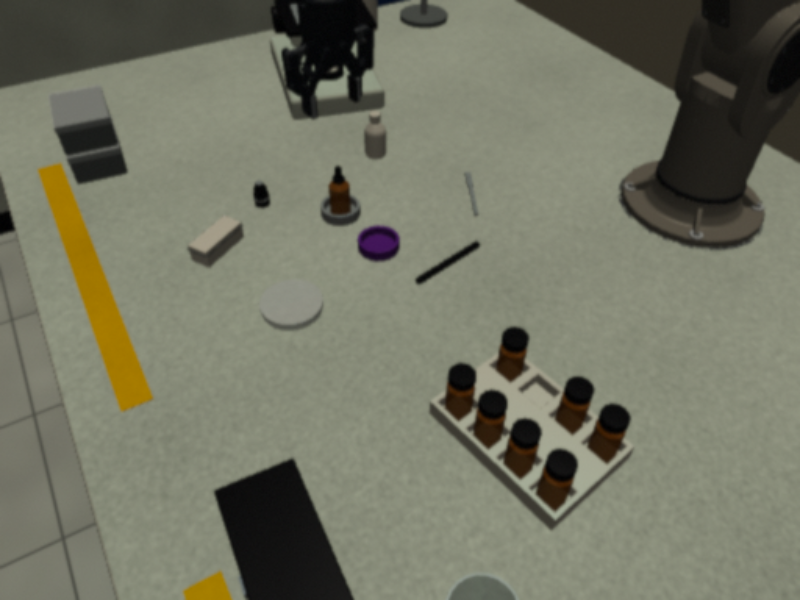

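The dropper stands upright in the steel holder at (340,195), the other seven bottles are untouched in the rack, and the gripper is clear.

```bash
python3 -c "from station import bot; print(bot.hand_in())"
```

```text
the job is handed in; nothing more can be done
None
```

The dropper bottle now stands upright on the floor of the steel holder, the other seven bottles are still in their places in the rack, and the job was handed in at about 10.8 s.

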